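Nest the graded measuring cups on the service cart

ROBOT

A 6-joint arm with a two-finger parallel gripper is mounted at the origin on the work surface. World frame = base frame: x ahead of the robot, y to its left, z up, the work surface at z = 0. Lengths are in m, angles in rad, forces in N, time in s.
With the tool pointing down it reaches from about 0.325 to 0.9 m from the base axis. Payload 6.1 kg.
Tool frame: the origin (TCP) lies midway between the tips of the shut fingers; the grasp point (between the pads) lies 19 mm behind it; x points along the fingers, y is the direction in which the jaws open and shut, and the axes are right-handed (so a half turn about x gives the same grasp; the last joint's range is limited). The gripper opens to 85 mm and grips with 20 to 120 N. Pads are 22 mm wide; open, the fingers measure 114 mm over their backs; the gripper's body (76 mm by 85 mm) begins 54 mm behind the grasp point. The pads swing forward as they close: fully open they stand 13 mm farther back than shut.
Start: joints at [-1.413, 0.22, 1.526, -0, 1.395, -0.126], TCP at [0.175, -0.6, 0.208] pointing down, gripper open.
Joint ranges: [-2.98, 2.98], [-0.91, 2.08], [0.09, 2.57], [-1.24, 4.39], [0.2, 2.65], [-2.68, 2.68]. Speed limits (rad/s): [2.57, 2.57, 3.01, 3.14, 3.14, 3.14].

INTERFACE

Orientations are given as [roll, pitch, yaw] about the fixed x, y, z axes, in that order (R = Rz(yaw) Ry(pitch) Rx(roll)).
In Python, from plant import movep, move_l, set_joints, gripper_to, hold, inverse_kinematics, observe, get_image, get_calibration, Unreachable, job_done gives the robot as it stands. Calls block until the motion is done:
- movep(position, orientation): joint-space move of the TCP to a pose.
- move_l(position, feed=0.15, rotation=None, max_force=None): straight line of the TCP; rotation=None keeps the orientation; feed is the mean speed in m/s. With max_force (N) it stops when the force on the tool has changed by that much, and returns True; else False.
- set_joints(angles): joint-space move.
- gripper_to(opening, f_grip=None): finger opening in m; f_grip is the grip in N (None keeps the last); returns when the fingers have stopped.
- hold(seconds).
- inverse_kinematics(position, orientation): joint angles nearest the present ones, or None.
- observe(): the state.
- get_image(name): name is "scene" or "top" or "wrist"; returns (picture, depth): 400x640x3 uint8, red, green, blue; 400x640 float32, m along the optical axis (not along the pixel's ray), 0 where there is no reading.
- get_calibration(name): a dict with "intrinsics" (3x3 intrinsics, pixels), "world_from_camera" (4x4, takes a point from camera to world coordinates). Camera axes: x right, y down, z forward; pixel columns grow to the right and rows downward; lengths in m; the calibration is good to about 2 mm. A picture is of the moment at which its call begins: read the wrist's pose just before it. get_calibration takes no time and is no camera call; for the wrist camera it gives the pose at the moment of the call.
A pose or a line that the arm cannot do raises Unreachable and nothing moves.
- job_done(): hands the job in, once; it reports no verdict.
The state is a dict: "time_s": time; "q": joint angles; "joint_velocities": joint speeds; "joint_torque": joint torques, N m; "eef_pos": TCP position; "tcp_rot": TCP orientation; "ft_force": force on the tool from outside, world axes, zero at the start; "torque": the same for the moment, N m; "opening": finger opening in m.
Only numpy, scipy, OpenCV 4.12 (cv2) and the standard library are available. Lean on these libraries where they do the work, as an engineer would, in place of code of your own. Each camera call takes 0.05 s, during which the arm holds its last target. There are 200 camera calls.

TASK

On the catering cart, put the four measuring cups together into one nest: a small cup (the yellow or the red) has been dropped straight into the big blue one, so take it out and set it aside on the cart, then nest the green cup into the blue, the yellow into the green and the red into the yellow, in that order, each sitting level and fully down on the floor of the next larger one, handles pointing any way. Leave the blue cup standing where it is, and do not shift or knock over the shakers, glasses or sugar caddy.

Things in the scene. Friction and masses are not known exactly. Their poses are not given: they have to be found in the camera images.
- cup_blue: Blue measuring cup, the largest. Round, open; outer diameter 92 mm at the rim, 86 at the foot; 40 mm high, wall 3, floor 4. Straight level bar handle, 12 mm wide, 8 thick, along the cup's +x, at heights 32 to 40 mm, its end 86 mm from the axis. Origin: centre of the underside, z up. On the bare steel top
- cup_green: Green measuring cup, the second largest. Round, open; outer diameter 76 mm at the rim, 70 at the foot; 48 mm high, wall 3, floor 4. Straight level bar handle, 12 mm wide, 8 thick, along the cup's +x, at heights 40 to 48 mm, its end 78 mm from the axis. Origin: centre of the underside, z up. On one of the mats
- cup_yellow: Yellow measuring cup, the third. Round, open; outer diameter 60 mm at the rim, 54 at the foot; 56 mm high, wall 3, floor 4. Straight level bar handle, 12 mm wide, 8 thick, along the cup's +x, at heights 48 to 56 mm, its end 70 mm from the axis. Origin: centre of the underside, z up. On a mat or inside the blue cup
- cup_red: Red measuring cup, the smallest. Round, open; outer diameter 44 mm at the rim, 38 at the foot; 64 mm high, wall 3, floor 4. Straight level bar handle, 12 mm wide, 8 thick, along the cup's +x, at heights 56 to 64 mm, its end 62 mm from the axis. Origin: centre of the underside, z up. On a mat or inside the blue cup
- mat_left: black rubber mat 320 x 280 mm (x, y), 4 mm thick, fixed, on the robot's left. Origin: centre of its underside
- mat_right: the same mat on the robot's right
- shaker_a: white shaker with a steel cap, a bystander, 36 mm diameter at the foot, 83 mm tall. Origin: centre of its underside. It stands on a mat close to the green cup
- shaker_b: dark grey shaker with a steel cap, a bystander, 36 mm diameter at the foot, 83 mm tall. Origin: centre of its underside, at the outer edge of a mat
- shaker_c: white shaker with a steel cap, a bystander, 36 mm diameter at the foot, 83 mm tall. Origin: centre of its underside, at the outer edge of the other mat
- shaker_d: dark grey shaker with a steel cap, a bystander, 36 mm diameter at the foot, 83 mm tall. Origin: centre of its underside, on the robot's side of the blue cup
- glass_a: clear glass tumbler, a bystander, 68 mm diameter, 82 mm tall, beyond the blue cup. Origin: centre of its underside
- glass_b: green glass tumbler, a bystander, 68 mm diameter, 82 mm tall. Origin: centre of its underside
- caddy: white sugar caddy, a bystander, open box 80 x 130 mm (its x, y), about 60 mm tall with its sachets. Origin: centre of its underside. Beyond x = 0.84 m stands a fixed cake tray 66 mm tall; fixed equipment up to 220 mm tall stands on both sides where |y| is above 0.49 m

How it is judged:
By the outcome, as a careful person would: the job done as asked, in the order asked, and still so for the second after the job is handed in, with the robot touching nothing.
It also fails if it takes over 72 s, if anything falls off the work surface, if the arm or the gripper's body presses on something with over 40 N, if the wrist force passes 120 N, or if a joint passes its speed limit or range.

## Working session

There is one attempt and no reset: what is moved stays moved. The work goes in short steps, each a Python script; the robot and the scene stay as the last script left them, time stands still between calls to the robot, and variables do not carry over. Pictures are saved under pics/ and viewed, about 8 in all and at most 12, crops included, and the job is handed in when it is done.

```bash
ls; mkdir -p pics
python3 - <<'E'
from plant import *
import cv2,numpy as np
for n in("top","scene"):
    p,d=get_image(n); cv2.imwrite(f"pics/{n}0.png",p[:,:,::-1]); np.save(f"pics/{n}0.npy",d); c=get_calibration(n); print(n,np.round(c["intrinsics"],1).tolist(),np.round(c["world_from_camera"],3).tolist())
s=observe(); print(s["time_s"],s["eef_pos"],s["tcp_rot"],s["ft_force"],s["opening"])
E
```

```text
pics
top [[506.9, 0.0, 318.6], [0.0, 506.9, 196.8], [0.0, 0.0, 1.0]] [[-0.003, -0.992, 0.13, 0.393], [-1.0, 0.003, -0.002, 0.016], [0.002, -0.13, -0.992, 1.423], [0.0, 0.0, 0.0, 1.0]]
scene [[406.9, 0.0, 320.0], [0.0, 406.9, 200.3], [0.0, 0.0, 1.0]] [[-0.676, 0.531, -0.511, 1.134], [0.736, 0.503, -0.452, 0.489], [0.017, -0.682, -0.731, 0.878], [0.0, 0.0, 0.0, 1.0]]
0.1 [ 0.17489179 -0.59941579  0.20699972] [-1.69688701  1.56902141  1.72847497] [ 0.62110513 -0.06260277  0.1796143 ] 0.08529973957446745
```

View pics/top0.png

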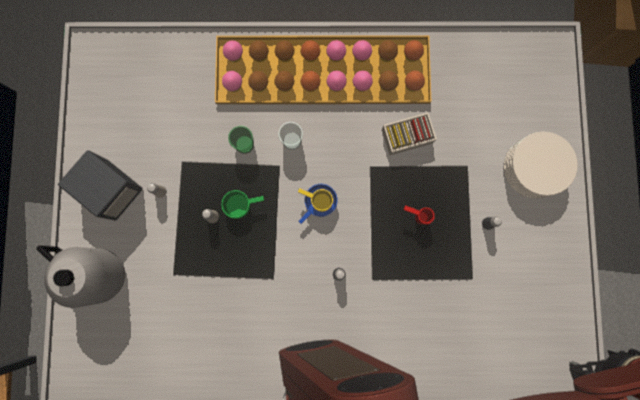

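View pics/scene0.png

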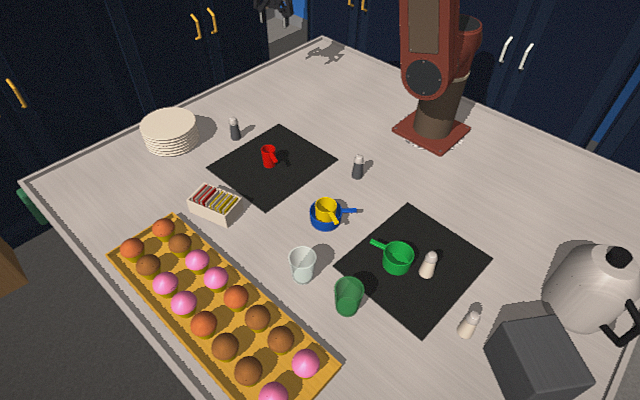

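The top view shows yellow in blue at (320,200), with the yellow handle up-left and the blue handle down-left. Green is at (236,204) with its handle to the right, and shaker_a sits behind it at (210,215). Red is at (426,215) with its handle to the left. The scene view confirms this. I plan to grip the cups by their handles.

```bash
cat > h.py <<'E'
import cv2,numpy as np
from plant import *
from scipy.optimize import least_squares
SPEC=dict(blue=(.046,.040,.086,(100,125)),green=(.038,.048,.078,(50,80)),yellow=(.030,.056,.070,(20,34)),red=(.022,.064,.062,(0,8)))
def mask(p,c):
    h=cv2.cvtColor(p,cv2.COLOR_RGB2HSV); lo,hi=SPEC[c][3]
    m=cv2.inRange(h,(lo,110,50),(hi,255,255))
    if c=="red": m|=cv2.inRange(h,(172,110,50),(180,255,255))
    return m
def rays(cal,uv,z):
    K,T=cal["intrinsics"],cal["world_from_camera"]
    d=np.c_[uv,np.ones(len(uv))]@np.linalg.inv(K).T@T[:3,:3].T
    o=T[:3,3]; return (o+d*((z-o[2])/d[:,2])[:,None])[:,:2]
def pts(p,d,cal,m):
    v,u=np.nonzero((m>0)&(d>0)); K,T=cal["intrinsics"],cal["world_from_camera"]
    return (np.c_[u,v,np.ones(len(u))]@np.linalg.inv(K).T*d[v,u][:,None])@T[:3,:3].T+T[:3,3]
def cup(p,d,cal,c,base,guess=None,win=.12):
    """rim centre, handle azimuth from pixels whose depth puts them on the rim plane"""
    r,h,L,_=SPEC[c]; P=pts(p,d,cal,mask(p,c)); z=base+h
    if guess is not None: P=P[np.hypot(*(P[:,:2]-guess).T)<win]
    Q=P[abs(P[:,2]-z)<.006][:,:2]
    def ctr(Q,c0):
        return least_squares(lambda c:np.hypot(*(Q-c).T)-(r-.0015),c0,loss="soft_l1",f_scale=.002).x
    c0=np.median(Q,0) if guess is None else np.array(guess)
    for _ in range(4):
        rr=np.hypot(*(Q-c0).T); c0=ctr(Q[(rr<r+.004+.006*(_<2))&(rr>r-.010)],c0)
    e=Q-c0; rr=np.hypot(*e.T); H=e[(rr>r+.006)&(rr<L+.01)]; az=np.arctan2(*H.mean(0)[::-1]) if len(H) else np.nan
    return dict(c=c0.round(4),az=round(float(np.degrees(az)),1),n=len(Q),nh=len(H),tip=round(float(rr[rr<L+.01].max()),4),ztop=np.percentile(P[:,2],95).round(4))
def ori(deg): return [0,np.pi/2,np.radians(deg)]
E
python3 - <<'E'
from h import *
p=cv2.imread("pics/top0.png")[:,:,::-1].copy();d=np.load("pics/top0.npy");cal=get_calibration("top")
for c,b,g in(("blue",0,(320,200)),("green",.004,(236,204)),("yellow",.004,(320,200)),("red",.004,(426,215))):
    g=rays(cal,np.array([g]),b+SPEC[c][1])[0]; print(c,g.round(3),cup(p,d,cal,c,b,g))
for n,uv,z in(("shA",(210,213),.083),("shD",(339,272),.083),("glassA",(291,130),.08),("matL",(228,220),.004),("matR",(421,223),.004),("caddy",(409,133),.05)):
    print(n,rays(cal,np.array([uv]),z)[0].round(3))
E
```

```text
blue [0.565 0.009] {'c': array([0.5671, 0.0085]), 'az': 138.1, 'n': 83, 'nh': 34, 'tip': 0.0833, 'ztop': np.float64(0.0421)}
green [0.553 0.237] {'c': array([0.5548, 0.2403]), 'az': -77.9, 'n': 165, 'nh': 52, 'tip': 0.0772, 'ztop': np.float64(0.0535)}
yellow [0.563 0.009] {'c': array([0.5646, 0.0051]), 'az': 67.0, 'n': 132, 'nh': 49, 'tip': 0.0683, 'ztop': np.float64(0.0622)}
red [ 0.52  -0.276] {'c': array([ 0.5204, -0.274 ]), 'az': 69.2, 'n': 128, 'nh': 57, 'tip': 0.0605, 'ztop': np.float64(0.0701)}
shA [0.526 0.301]
shD [ 0.37 -0.04]
glassA [0.752 0.087]
matL [0.514 0.267]
matR [ 0.504 -0.275]
caddy [ 0.751 -0.239]
```

Run:
```python
from h import *
c=np.array([.565,.006]);a=np.radians(67)
g=c+.055*np.array([np.cos(a),np.sin(a)])
for y in(67,-113): print(y,np.round(inverse_kinematics([*g,.26],ori(y)),2))
q=min((inverse_kinematics([*g,.26],ori(y)) for y in(67,-113)),key=lambda q:abs(q[5]))
set_joints(q)
cal=get_calibration("wrist");p,d=get_image("wrist"); cv2.imwrite("pics/w1.png",p[:,:,::-1]);np.save("pics/w1.npy",d)
s=observe();print(s["time_s"],s["eef_pos"],s["tcp_rot"],np.round(cal["world_from_camera"],3).tolist())
print(cup(p,d,cal,"blue",0,[.567,.0085]),cup(p,d,cal,"yellow",.004,c))
```

```text
Traceback (most recent call last):
TypeError: unsupported operand type(s) for *: 'NoneType' and 'float'
```

```bash
cat >> h.py <<'E'
def best(pos,deg):
    qs=[q for y in(deg,deg-180,deg+180) if (q:=inverse_kinematics(pos,ori(y))) is not None]
    return min(qs,key=lambda q:abs(q[5]))
E
python3 - <<'E'
from h import *
c=np.array([.565,.006]);a=np.radians(67)
g=c+.055*np.array([np.cos(a),np.sin(a)])
q=best([*g,.26],67); print(np.round(q,2))
set_joints(q)
cal=get_calibration("wrist");p,d=get_image("wrist"); cv2.imwrite("pics/w1.png",p[:,:,::-1]);np.save("pics/w1.npy",d)
s=observe();print(s["time_s"],s["eef_pos"],s["tcp_rot"],np.round(cal["world_from_camera"],3).tolist())
print(cup(p,d,cal,"blue",0,[.567,.0085]),cup(p,d,cal,"yellow",.004,c))
E
```

```text
[-0.04  0.11  1.56 -0.    1.48  0.36]
2.8917 [0.58656019 0.05576299 0.25986736] [-0.48865806  1.57054366 -2.46216855] [[0.92, -0.378, -0.105, 0.613], [-0.392, -0.887, -0.245, 0.117], [-0.0, 0.267, -0.964, 0.426], [0.0, 0.0, 0.0, 1.0]]
{'c': array([0.5652, 0.0069]), 'az': 136.2, 'n': 550, 'nh': 218, 'tip': 0.0848, 'ztop': np.float64(0.0411)} {'c': array([0.5635, 0.0044]), 'az': 66.7, 'n': 720, 'nh': 267, 'tip': 0.0687, 'ztop': np.float64(0.0607)}
```

View pics/w1.png

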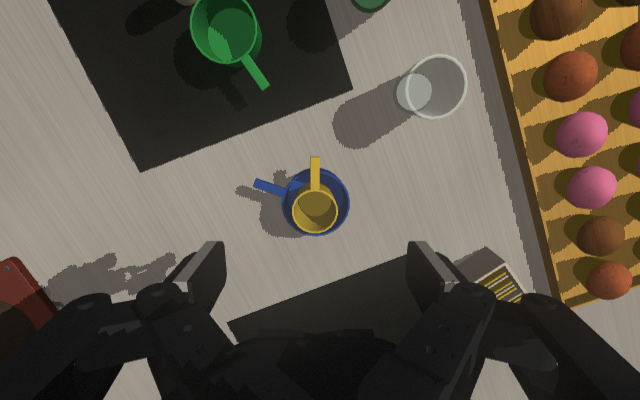

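Yellow sits in blue at (316,205) with its handle up. The wrist measurements agree with the top view to within 2 mm. Next I take yellow out.

```bash
cat >> h.py <<'E'
def grip_pt(c,az,r):
    a=np.radians(az); return np.array(c)+r*np.array([np.cos(a),np.sin(a)])
def st(t=""):
    s=observe(); print(t,"t",round(s["time_s"],2),"tcp",s["eef_pos"].round(4),"F",np.round(s["ft_force"],1),"open",round(s["opening"],4))
E
python3 - <<'E'
from h import *
g=grip_pt([.5635,.0044],66.7,.056)
gripper_to(.045,60)
set_joints(best([*g,.09],66.7)); move_l([*g,.045],feed=.1); st("at grip")
gripper_to(0.0,60); st("closed")
move_l([*g,.13],feed=.15); st("lifted")
cal=get_calibration("wrist");p,d=get_image("wrist"); cv2.imwrite("pics/w2.png",p[:,:,::-1])
o=grip_pt([.46,-.085],66.7,.056)
move_l([*o,.11],feed=.25)
print(move_l([*o,.038],feed=.08,max_force=4)); st("down")
gripper_to(.045); move_l([*o,.20],feed=.3)
cal=get_calibration("wrist");p,d=get_image("wrist"); cv2.imwrite("pics/w3.png",p[:,:,::-1]); st()
print(cup(p,d,cal,"yellow",0,[.46,-.085]),cup(p,d,cal,"blue",0,[.565,.007]))
E
```

```text
at grip t 4.68 tcp [0.5861 0.0558 0.0455] F [ 0.9 -0.5  0.2] open 0.0448
closed t 5.18 tcp [0.5857 0.0558 0.0451] F [-0.2 -1.3 -0.3] open -0.0005
lifted t 5.9 tcp [0.5851 0.0558 0.1292] F [-0.2 -0.4 -0.6] open -0.0003
False
down t 7.7 tcp [ 0.4827 -0.0337  0.0386] F [0.1 0.7 0.4] open 0.0
 t 8.94 tcp [ 0.4812 -0.0333  0.1987] F [-0.4 -0.2 -0.6] open 0.0451Traceback (most recent call last):
  File "<stdin>", line 13, in <module>
  File "h.py", line 28, in cup
    return dict(c=c0.round(4),az=round(float(np.degrees(az)),1),n=len(Q),nh=len(H),tip=round(float(rr[rr<L+.01].max()),4),ztop=np.percentile(P[:,2],95).round(4))
                                                                                                   ~~~~~~~~~~~~~~~~^^
    return umr_maximum(a, axis, None, out, keepdims, initial, where)
ValueError: zero-size array to reduction operation maximum which has no identity
```

View pics/w3.png

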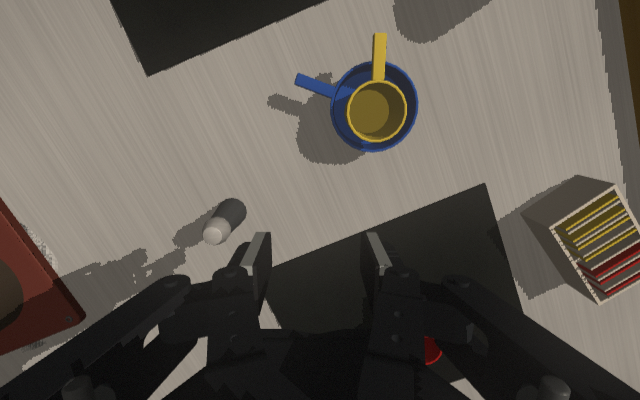

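The grip missed: the fingers shut to 0 and yellow is still in blue at (377,110). I'll check where yellow is now and what w2 shows.

Run:
```python
from h import *
cal=get_calibration("wrist");p,d=get_image("wrist")
print(cup(p,d,cal,"yellow",.004,[.5635,.0044]),cup(p,d,cal,"blue",0,[.565,.007]))
print(cal["intrinsics"])
```

```text
{'c': array([0.5627, 0.0039]), 'az': 67.0, 'n': 1320, 'nh': 530, 'tip': 0.07, 'ztop': np.float64(0.0606)} {'c': array([0.5652, 0.0069]), 'az': 137.0, 'n': 1066, 'nh': 383, 'tip': 0.0851, 'ztop': np.float64(0.041)}
[[302.21591712   0.         315.51578412]
 [  0.         302.21591712 194.25777495]
 [  0.           0.           1.        ]]
```

View pics/w2.png

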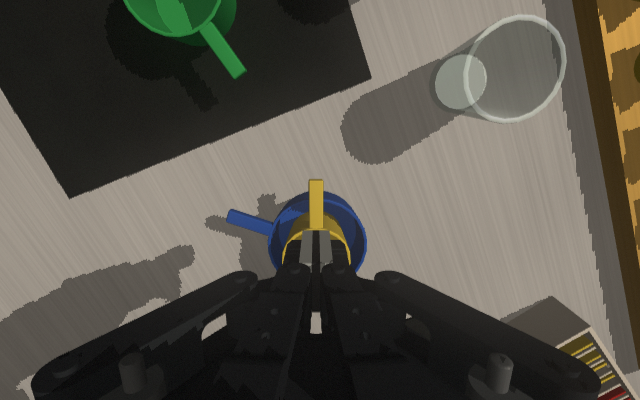

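Yellow hasn't moved, and in w2 the fingers line up with the handle (316,205) but are shut above or past it. I'll retry about 11 mm deeper and farther out along the handle, to clear the blue rim.

Run:
```python
from h import *
g=grip_pt([.563,.0042],66.9,.063)
set_joints(best([*g,.10],66.9)); print(move_l([*g,.034],feed=.1,max_force=6)); st("at grip")
gripper_to(0.03); st()
cal=get_calibration("wrist");p,d=get_image("wrist"); cv2.imwrite("pics/w4.png",p[:,:,::-1])
gripper_to(0.0,80); st("closed")
```

```text
False
at grip t 10.53 tcp [0.5883 0.062  0.0346] F [-0.1  0.1  0.4] open 0.045
 t 10.83 tcp [0.5882 0.0622 0.0346] F [0.9 0.7 0.1] open 0.0301
closed t 11.24 tcp [0.588  0.0623 0.0343] F [-0.5  0.6  1. ] open 0.007
```

View pics/w4.png

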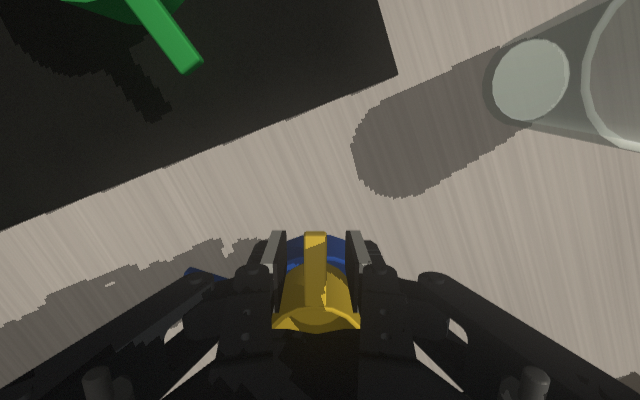

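Run:
```python
from h import *
s=observe()["eef_pos"]
move_l([s[0],s[1],.075],feed=.1); st("lift4cm")
cal=get_calibration("wrist");p,d=get_image("wrist"); cv2.imwrite("pics/w5.png",p[:,:,::-1])
P=pts(p,d,cal,mask(p,"yellow")); print(len(P),np.percentile(P[:,2],[5,50,95]).round(4))
```

```text
lift4cm t 11.8 tcp [0.588  0.0622 0.0751] F [-0.1 -0.3 -0.7] open 0.0072
1920 [0.047  0.0998 0.1014]
```

View pics/w5.png

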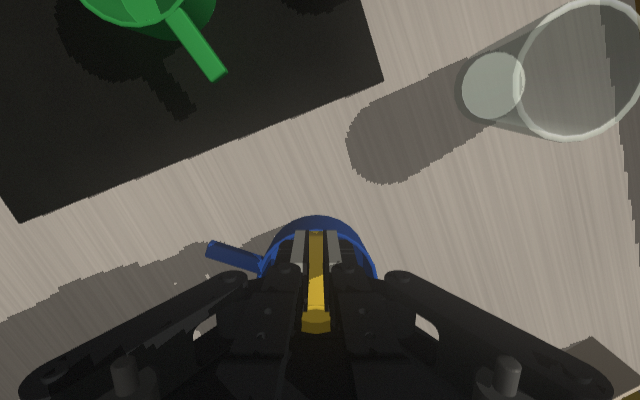

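The cup is held level by its handle, which runs cleanly between the pads at (316,270). I'll set yellow aside and then look at green from closer.

Run:
```python
from h import *
s=observe()["eef_pos"]
move_l([s[0],s[1],.09],feed=.15)
o=grip_pt([.46,-.085],66.9,.063)
move_l([*o,.08],feed=.25)
print(move_l([*o,.029],feed=.08,max_force=4)); st("down")
gripper_to(.045); move_l([*o,.13],feed=.25); st()
set_joints(best([.555,.235,.24],-78))
cal=get_calibration("wrist");p,d=get_image("wrist"); cv2.imwrite("pics/w6.png",p[:,:,::-1]); st()
print(cup(p,d,cal,"green",.004,[.554,.239]))
p,d=get_image("top");cal=get_calibration("top");print(cup(p,d,cal,"yellow",.0,[.46,-.085]))
cv2.imwrite("pics/top2.png",p[:,:,::-1])
```

```text
True
down t 13.41 tcp [ 0.4836 -0.026   0.0294] F [0.7 0.1 2.9] open 0.0071
 t 14.41 tcp [ 0.485  -0.0271  0.1306] F [ 0.1 -0.3 -0.3] open 0.0453
 t 15.58 tcp [0.5545 0.2334 0.2386] F [ 0.3 -0.3 -0.2] open 0.0451
{'c': array([0.5533, 0.2398]), 'az': -78.2, 'n': 872, 'nh': 233, 'tip': 0.0774, 'ztop': np.float64(0.0525)}
{'c': array([ 0.4603, -0.0843]), 'az': 67.0, 'n': 129, 'nh': 50, 'tip': 0.0691, 'ztop': np.float64(0.0579)}
```

View pics/w6.png

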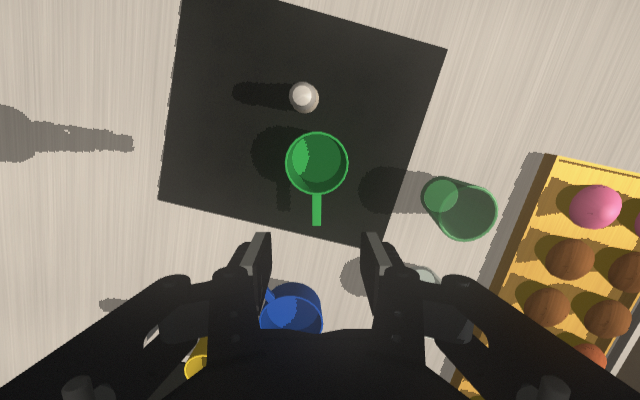

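Green is at (316,165) with its handle pointing down in the image, and shaker_a is behind it at (304,97), clear of the grasp. Next I nest green into blue.

```bash
cat >> h.py <<'E'
def nest(src,az,zg,dst,dz,r,az2=None,top=.11):
    g=grip_pt(src,az,r); set_joints(best([*g,.11],az)); print(move_l([*g,zg],feed=.12,max_force=6))
    gripper_to(0,80); st("grip")
    if observe()["opening"]<.004: gripper_to(.045); return False
    move_l([*g,top],feed=.2)
    a2=az if az2 is None else az2; o=grip_pt(dst,a2,r)
    if az2 is None: move_l([*o,top],feed=.25)
    else: set_joints(best([*o,top],a2))
    st("over")
    print(move_l([*o,zg+dz+.012],feed=.12,max_force=5), move_l([*o,zg+dz-.002],feed=.04,max_force=4)); st("down")
    return True
E
python3 - <<'E'
from h import *
if nest([.5533,.2398],-78.2,.026,[.5652,.0069],0,.063):
    gripper_to(.045); s=observe()["eef_pos"]; move_l([s[0],s[1],.2],feed=.25)
    cal=get_calibration("wrist");p,d=get_image("wrist"); cv2.imwrite("pics/w7.png",p[:,:,::-1]); st()
    print(cup(p,d,cal,"green",.004,[.565,.007]))
    p,d=get_image("top");cal=get_calibration("top");print(cup(p,d,cal,"green",.004,[.565,.007]),cup(p,d,cal,"blue",.0,[.565,.007]))
E
```

```text
False
grip t 17.58 tcp [0.567  0.1779 0.0269] F [ 0.7 -2.4  4.4] open 0.0069
over t 19.23 tcp [ 0.5776 -0.0537  0.1094] F [-0.3  0.6 -1. ] open 0.0065
False True
down t 20.33 tcp [ 0.5793 -0.0556  0.0265] F [-0.7 -1.4  2.5] open 0.0066
 t 21.68 tcp [ 0.5768 -0.0545  0.1975] F [ 0.   0.7 -0.1] open 0.0447
{'c': array([0.5664, 0.0068]), 'az': -78.4, 'n': 1145, 'nh': 305, 'tip': 0.0764, 'ztop': np.float64(0.0526)}
{'c': array([0.5675, 0.0081]), 'az': -78.9, 'n': 99, 'nh': 25, 'tip': 0.0657, 'ztop': np.float64(0.0542)} {'c': array([0.5676, 0.0073]), 'az': 137.2, 'n': 59, 'nh': 31, 'tip': 0.0844, 'ztop': np.float64(0.0421)}
```

View pics/w7.png

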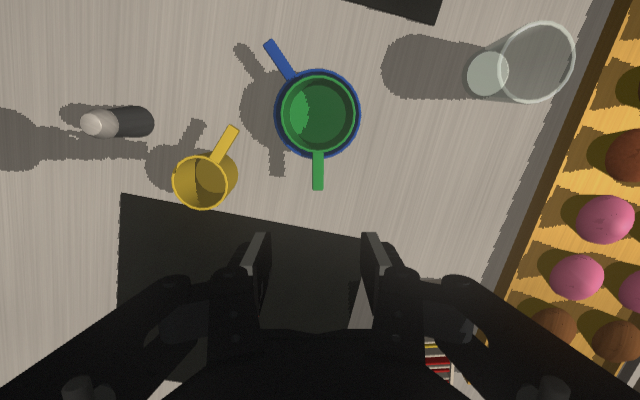

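Green is nested at (317,113), concentric with blue, and its rim height is right. Next is yellow.

Run:
```python
from h import *
cal=get_calibration("wrist");p,d=get_image("wrist"); y=cup(p,d,cal,"yellow",0,[.459,-.085]);print(y)
src=y["c"] if np.hypot(*(y["c"]-[.4593,-.085]))<.004 else np.array([.4593,-.085])
if nest(src,66.9,.030,[.5662,.0069],.008,.063,top=.12):
    gripper_to(.045); s=observe()["eef_pos"]; move_l([s[0],s[1],.2],feed=.25)
    cal=get_calibration("wrist");p,d=get_image("wrist"); cv2.imwrite("pics/w8.png",p[:,:,::-1]); st()
    print(cup(p,d,cal,"yellow",.008,[.566,.007]),cup(p,d,cal,"green",.004,[.566,.007]),cup(p,d,cal,"blue",0,[.565,.007]))
    set_joints(best([.52,-.275,.25],69)); cal=get_calibration("wrist");p,d=get_image("wrist"); st()
    print(cup(p,d,cal,"red",.004,[.519,-.275]))
```

```text
{'c': array([ 0.4596, -0.0853]), 'az': 66.8, 'n': 1175, 'nh': 425, 'tip': 0.069, 'ztop': np.float64(0.0566)}
False
grip t 23.71 tcp [ 0.4851 -0.0272  0.0307] F [0.3 1.5 3.5] open 0.0064
over t 25.02 tcp [0.5892 0.0645 0.1181] F [-0.8  0.3 -0.5] open 0.0064
False True
down t 26.12 tcp [0.592  0.0653 0.0379] F [1.4 1.4 2.1] open 0.0061
 t 27.43 tcp [0.5896 0.0649 0.1974] F [ 1.   0.3 -0.7] open 0.0451
{'c': array([0.5666, 0.0057]), 'az': 66.4, 'n': 1058, 'nh': 382, 'tip': 0.0691, 'ztop': np.float64(0.0645)} {'c': array([0.5661, 0.0064]), 'az': -77.2, 'n': 600, 'nh': 254, 'tip': 0.0761, 'ztop': np.float64(0.053)} {'c': array([0.5653, 0.0069]), 'az': 136.2, 'n': 768, 'nh': 310, 'tip': 0.0849, 'ztop': np.float64(0.0411)}
 t 28.79 tcp [ 0.5204 -0.2737  0.2495] F [ 0.2 -0.2 -0. ] open 0.0455
{'c': array([ 0.5192, -0.2756]), 'az': 69.1, 'n': 727, 'nh': 327, 'tip': 0.061, 'ztop': np.float64(0.0688)}
```

View pics/w8.png

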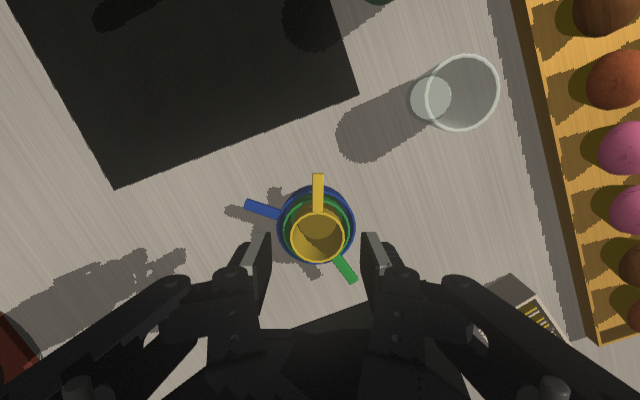

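Yellow is nested level at (317,237), with its handle clear of the others. Red goes last, rotated so its handle lands at about -5°, in the gap between yellow's and green's.

Run:
```python
from h import *
r=.050; src=[.5192,-.2756]; az=69.1; dst=[.5665,.006]; a2=-5; zg=.044
g=grip_pt(src,az,r); o=grip_pt(dst,a2,r)
set_joints(inverse_kinematics([*g,.12],ori(az-180))); print(move_l([*g,zg],feed=.12,max_force=6))
gripper_to(0,80); st("grip")
if observe()["opening"]<.004: gripper_to(.045); raise SystemExit("missed")
move_l([*g,.15],feed=.2)
q=inverse_kinematics([*o,.15],ori(a2-180)); print(np.round(q,2)); set_joints(q); st("over")
cal=get_calibration("wrist");p,d=get_image("wrist"); cv2.imwrite("pics/w9.png",p[:,:,::-1])
print(cup(p,d,cal,"red",.11,dst))
print(move_l([*o,zg+.020],feed=.12,max_force=5), move_l([*o,zg+.006],feed=.04,max_force=4)); st("down")
```

```text
False
grip t 30.68 tcp [ 0.5376 -0.229   0.0446] F [0.9 1.4 2.5] open 0.0missed
```

Run:
```python
from h import *
g=observe()["eef_pos"]; move_l([g[0],g[1],.17],feed=.25)
cal=get_calibration("wrist");p,d=get_image("wrist"); cv2.imwrite("pics/w9.png",p[:,:,::-1]); st()
print(cup(p,d,cal,"red",.004,[.519,-.2755]))
```

```text
t 31.88 tcp [ 0.5357 -0.2283  0.1682] F [-0.4  0.2 -1. ] open 0.0448
{'c': array([ 0.516 , -0.2697]), 'az': 37.3, 'n': 1118, 'nh': 484, 'tip': 0.0609, 'ztop': np.float64(0.0686)}
```

View pics/w9.png

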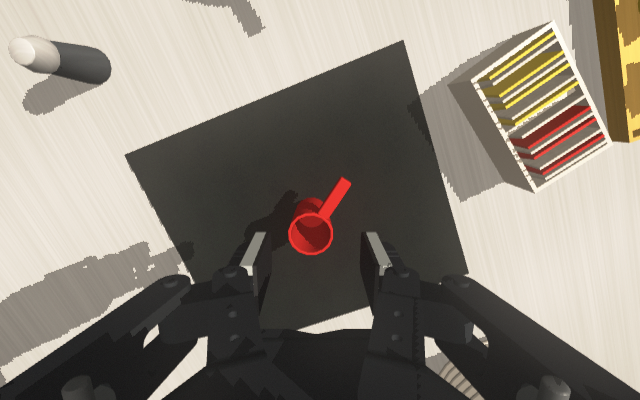

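The handle slipped out of the pads and the red cup swung. It is still standing, at (311,233), with its handle now at about 37°. I'll regrip 6 mm deeper.

Run:
```python
from h import *
r=.052; src=[.516,-.2697]; az=37.3; dst=[.5665,.006]; a2=-5; zg=.038
g=grip_pt(src,az,r); o=grip_pt(dst,a2,r)
set_joints(inverse_kinematics([*g,.12],ori(az-180))); print(move_l([*g,zg],feed=.12,max_force=6))
gripper_to(.024); gripper_to(0,80); st("grip")
if observe()["opening"]<.004: gripper_to(.045); raise SystemExit("missed")
move_l([*g,.15],feed=.2); st("lift")
q=inverse_kinematics([*o,.15],ori(a2-180)); print(np.round(q,2)); set_joints(q); st("over")
cal=get_calibration("wrist");p,d=get_image("wrist"); cv2.imwrite("pics/w10.png",p[:,:,::-1])
P=pts(p,d,cal,mask(p,"red")); P=P[np.hypot(*(P[:,:2]-dst).T)<.08]; print(len(P),np.percentile(P[:,2],[5,50,95]).round(4))
```

```text
False
grip t 33.92 tcp [ 0.5577 -0.2383  0.0384] F [ 1.  -0.   1.9] open 0.0089
lift t 34.62 tcp [ 0.5566 -0.2378  0.1486] F [ 0.1 -0.8 -0.4] open 0.0089
[-0.13  0.25  1.6  -0.    1.29  1.53]
over t 35.69 tcp [0.6176 0.0009 0.1487] F [ 0.7 -0.5 -0.5] open 0.009
2248 [0.1361 0.1776 0.1789]
```

View pics/w10.png

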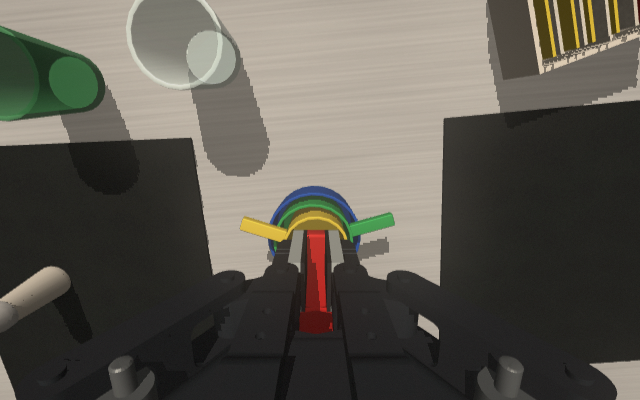

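Red is held level with its handle between the pads at (316,270). The gap between the yellow handle (262,229) and the green handle (372,225) is clear. Now I lower it.

Run:
```python
from h import *
dst=[.5665,.006]; o=grip_pt(dst,-5,.052)
print(move_l([*o,.058],feed=.12,max_force=5), move_l([*o,.044],feed=.04,max_force=4)); st("down")
if observe()["eef_pos"][2]>.050: raise SystemExit("high")
gripper_to(.036); s=observe()["eef_pos"]; move_l([s[0],s[1],.2],feed=.25); st()
cal=get_calibration("wrist");p,d=get_image("wrist"); cv2.imwrite("pics/w11.png",p[:,:,::-1])
for c,b in(("red",.012),("yellow",.008),("green",.004),("blue",0)): print(c,SPEC[c][1]+b,cup(p,d,cal,c,b,dst))
```

```text
False True
down t 37.02 tcp [0.6197 0.0013 0.0461] F [-0.1  0.3  4.9] open 0.0087
 t 38.16 tcp [0.6174 0.0016 0.1983] F [-1.   0.1 -0.2] open 0.0359
red 0.076 {'c': array([0.5676, 0.0053]), 'az': -5.2, 'n': 925, 'nh': 396, 'tip': 0.0609, 'ztop': np.float64(0.0767)}
yellow 0.064 {'c': array([0.5667, 0.0052]), 'az': 65.6, 'n': 890, 'nh': 377, 'tip': 0.0691, 'ztop': np.float64(0.0649)}
green 0.052000000000000005 {'c': array([0.5663, 0.0065]), 'az': -77.0, 'n': 727, 'nh': 319, 'tip': 0.0768, 'ztop': np.float64(0.053)}
blue 0.04 {'c': array([0.5653, 0.0068]), 'az': 137.6, 'n': 522, 'nh': 96, 'tip': 0.0704, 'ztop': np.float64(0.041)}
```

Run:
```python
from h import *
cal=get_calibration("wrist");p,d=get_image("wrist")
for c,b in(("red",.012),("yellow",.008),("green",.004),("blue",0)):
    P=pts(p,d,cal,mask(p,c)); P=P[(abs(P[:,2]-b-SPEC[c][1])<.006)&(np.hypot(P[:,0]-.566,P[:,1]-.006)<.09)]
    A=np.c_[P[:,:2]-[.566,.006],np.ones(len(P))]; k=np.linalg.lstsq(A,P[:,2],rcond=None)[0]; print(c,"tilt deg",np.degrees(k[:2]).round(1),"z",k[2].round(4))
s=observe()["eef_pos"]; move_l([.45,s[1],.3],feed=.3)
a=cv2.imread("pics/top0.png",0); t,_=get_image("top"); b=cv2.cvtColor(t,cv2.COLOR_RGB2GRAY)
for n,(u,v) in dict(A=(210,215),B=(491,222),C=(153,188),D=(339,273),gA=(291,135),gB=(241,139),caddy=(409,133)).items():
    w=28 if n=="caddy" else 14; f=lambda i:np.float32(i[v-w:v+w,u-w:u+w]); print(n,np.round(cv2.phaseCorrelate(f(a),f(b)),2) if 0 else (np.round(cv2.phaseCorrelate(f(a),f(b))[0],2),round(float(abs(f(a)-f(b)).mean()),1)))
st()
```

```text
red tilt deg [ 1.  -0.2] z 0.075
yellow tilt deg [-0.9  0.5] z 0.0634
green tilt deg [-0.6 -0.3] z 0.0515
blue tilt deg [-0.4  0.1] z 0.0397
A (array([-0.18,  0.01]), 6.0)
B (array([-0.04, -0.05]), 9.7)
C (array([ 0.03, -0.03]), 9.5)
D (array([0.29, 0.31]), 28.0)
gA (array([0.01, 0.07]), 10.2)
gB (array([-0.05,  0.02]), 7.6)
caddy (array([0.  , 0.01]), 8.4)
 t 39.11 tcp [0.4502 0.0017 0.2984] F [-0.7 -0.2 -0.2] open 0.0362
```

Run:
```python
from h import *
a=cv2.imread("pics/scene0.png",0); t,_=get_image("scene"); b=cv2.cvtColor(t,cv2.COLOR_RGB2GRAY)
f=lambda i:np.float32(i[152:184,344:372]); print(cv2.phaseCorrelate(f(a),f(b)),abs(f(a)-f(b)).mean())
job_done()
```

```text
((0.054023448657062545, 0.029743307671237673), 0.9968068989614646) 3.360491
the job is handed in; nothing more can be done
```

I took yellow out of blue and set it aside on the bare steel. Then I nested green into blue, yellow into green and red into yellow, gripping each cup by its handle. The job was handed in at about 39 s of the 72 s allowed.

**Last checks:**
- **Nest:** all four rims were within 1 mm of their fully seated heights: red 75.0 of 76, yellow 63.4 of 64, green 51.5 of 52 and blue 39.7 of 40 mm. Tilts were about 1° or less, within measuring noise.
- **Blue cup:** it stayed at (0.565, 0.007) in the wrist-camera measurements from first to last.
- **Bystanders:** six of the seven showed no shift in the top view. The top view of shaker_d disagreed, probably because the arm was in the way; the scene camera showed it unmoved.

**What went wrong on the way:**
- **Two missed grips:** the first try on yellow was too shallow and moved it less than 1 mm. The first try on red slipped and turned that cup about 32° on its mat, still standing. Deeper grips worked both times.
- **Final picture not viewed:** I had used all 12 picture views, so the finished nest was checked only by depth and colour measurements.

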